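# Serve the red sweet from the rocker dispenser

## Robot

A 7-joint arm with a two-finger parallel gripper is mounted at the origin on the work surface. World frame = base frame: x ahead of the robot, y to its left, z up, the work surface at z = 0. Lengths are in m, angles in rad, forces in N, time in s.
With the tool pointing down it reaches from about 0.35 to 0.775 m from the base axis. Payload 3.1 kg.
Tool frame: the origin (TCP) lies between the finger pads; the fingertips stand manip.tips_ahead ahead of it and the grasp point (between the pads) is the TCP (manip.tips_ahead is the distance from the TCP to the fingertips, in m); z points along the fingers, y is the direction in which the jaws open and shut (so a half turn about z gives the same grasp; the last joint's range is limited). The gripper opens to 85 mm and grips with 20 to 120 N. Pads are 22 mm wide; open, the fingers measure 114 mm over their backs; the gripper's body (76 mm by 85 mm) begins 54 mm behind the grasp point. The pads swing forward as they close: fully open they stand 13 mm farther back than shut.
Start: joints at [1.059, 0.311, 0.014, 1.512, -0.004, 1.319, -0.027], TCP at [0.249, -0.49, 0.25] pointing down, gripper open.
Joint ranges: [-2.7, 2.7], [-0.3, 1.91], [-1.27, 1.3], [0.12, 2.57], [-1.44, 4.58], [0.2, 2.03], [-3.05, 3.05]. Speed limits (rad/s): [2.79, 2.79, 3.14, 3.14, 3.14, 3.14, 3.14].

## Interface

Orientations are given as a rotation vector (axis times angle).
In Python, from workcell import manip, capture gives the robot as it stands.
- The arm moves only by the tool jog_arm, never from a script. Its arguments are lists of equal length, an entry for each row: "delta_rot": the turn, a rotation vector about the tool's x, y, z in rad, a list of three; "translation": the shift along the tool's x, y, z in mm, a list of three; "gripper": the finger opening in mm, from 0 to 85.4. A call has 1 to 12 rows; each row shifts and turns the commanded pose from where the row before left it, along the tool's axes as they then stand; what a row does not reach is not made up. A row lasts 1/12 s, in which the tool goes at most 41.7 mm and 7.16 degrees, less where a joint would pass 70% of its speed; a pose out of reach is approached as far as the arm can. A call with a gripper value outside its range is refused whole. The fingers move at their own pace and stop on an object; the grip force is fixed at half the most. Time passes only in rows, so rows that do not move let the fingers close. It gives the time, the measured TCP pose, the force and the opening at its end, in the units of the state.
- manip.sense(): the state, without advancing time (a new reading comes with each control period).
- capture(name): name is "side" or "top"; returns a dict with "pixels" (400x640x3 uint8, red, green, blue), "fx", "fy", "cx", "cy" (pixels), "dist" ([k1, k2, p1, p2, k3] as OpenCV has them; the pictures are not rectified), "R" (3x3) and "t" (3): a world point X has camera coordinates R X + t. Camera axes: x right, y down, z forward; pixel columns grow to the right and rows downward; lengths in m; the calibration is good to about 2 mm. A picture is of the moment at which its call begins. There is no depth.
- manip.finish_job(): hands the job in, once; it reports no verdict.
The state is a dict: "time": time; "joint_positions": joint angles; "joint_vel": joint speeds; "joint_efforts": joint torques, N m; "tcp_pos": TCP position; "eef_rot": TCP orientation; "force": force on the tool from outside, world axes, zero at the start; "moment": the same for the moment, N m; "width": opening from 0.0 (shut) to 1.0 (fully open).
Only numpy, scipy, OpenCV 4.12 (cv2) and the standard library are available. Lean on these libraries where they do the work, as an engineer would, in place of code of your own. Each camera call takes 0.05 s, during which the arm holds its last target. There are 200 camera calls.

## Task

Serve the red sweet: with the fingertips press down the white paddle of the lane the red sweet is waiting in, until its gate is lifted clear and the red sweet rolls down into the dispenser's tray, then let the paddle go so the gate drops shut again. Do not press the yellow sweet's paddle, do not touch the gates or the sweets, lift or carry nothing, and leave the things standing round the dispenser where they are.

Things in the scene. Friction and masses are not known exactly. Their poses are not given: they have to be found in the camera images.
- dispenser: wooden two-lane sweet dispenser fixed to the sideboard, 340 x 170 mm (x -160 to 180), 95 mm high. Origin on the sideboard surface between the lanes; x points from the paddles (rear, nearer the robot) to the tray, y to its left, z up. Lanes at y = +25 (left) and -25 mm (right) slope down 10 degrees to +x; gates at x = 50 mm hold each sweet's centre at about x 31, z 56 mm. Lane back wall at x = -63, top z 90 mm.
- tray (a point): centre of the floor of the dispenser's blue-lined catch tray, shared by both lanes: 100 mm along the dispenser's x (75 to 175), 112 mm along y, floor 12 mm above the sideboard, walls 38 mm high. A served sweet's centre lies 29 mm above the sideboard.
- red_sweet: red ball-shaped hard sweet, 34 mm across, about 28 g, loose; origin at its centre. It waits behind the closed gate of one of the two lanes (the yellow one is in the other); it rolls freely.
- yellow_sweet: yellow ball-shaped hard sweet, 34 mm across, about 28 g, loose; origin at its centre. It waits behind the closed gate of one of the two lanes (the red one is in the other); it rolls freely.
- paddle_left (a point): white press paddle on the rear end of the left rocking lever, 44 (dispenser x) x 40 (y) x 6 mm; this point: centre of its top face, which is level and 96 mm above the sideboard when the gate is shut; axes then as the dispenser's. It tilts with the lever. Free space below it down to the 12 mm base.
- paddle_right (a point): white press paddle on the rear end of the right rocking lever, 44 (dispenser x) x 40 (y) x 6 mm; this point: centre of its top face, which is level and 96 mm above the sideboard when the gate is shut; axes then as the dispenser's. It tilts with the lever. Free space below it down to the 12 mm base.
- lever_left (a joint): left rocking lever, aluminium bar with paddle behind and gate in front: 0 rad gate shut, paddle up; stop at 0.42 rad, paddle down. Pivot at dispenser x -40, y +64, z 85 mm, along y; paddle centre 90 mm behind it, sinks 37 mm to the stop. A spring shuts it when let go: about 1.7 N at the paddle to start, 4 N at the stop. A sweet passes from about 0.33 rad and rolls out within a second.
- lever_right (a joint): right rocking lever, aluminium bar with paddle behind and gate in front: 0 rad gate shut, paddle up; stop at 0.42 rad, paddle down. Pivot at dispenser x -40, y -64, z 85 mm, along y; paddle centre 90 mm behind it, sinks 37 mm to the stop. A spring shuts it when let go: about 1.7 N at the paddle to start, 4 N at the stop. A sweet passes from about 0.33 rad and rolls out within a second.
- gate_left (a point): clear plastic flap 36 mm wide, 46 mm high, on a crossbar at the front end of the left lever; shut, it blocks the left lane. This point: the lever's front end, 90 mm ahead of the pivot; the flap hangs to 42 mm below it, its middle 39 mm towards the dispenser's centre line. Not to be touched.
- gate_right (a point): clear plastic flap 36 mm wide, 46 mm high, on a crossbar at the front end of the right lever; shut, it blocks the right lane. This point: the lever's front end, 90 mm ahead of the pivot; the flap hangs to 42 mm below it, its middle 39 mm towards the dispenser's centre line. Not to be touched.
- pepper_mill: stainless steel pepper mill, loose, upright, 54 mm across, 175 mm tall; origin at the centre of its foot. Stands beside the dispenser; leave alone.
- tripod_head: aluminium and black camera tripod head with a red locking lever, loose, upright, 60 mm across (88 mm with the lever), 93 mm tall; origin at the centre of its foot. Stands beside the dispenser; leave alone.
- tealight_holder: empty clear glass tealight holder, loose, 72 mm across, 55 mm tall; origin at the centre of its foot. Stands near the right paddle; leave alone.
- biscuit_barrel: red ceramic biscuit barrel with clip-on lid, loose, 145 mm across, 200 mm tall; origin at the centre of its foot. Stands to the left of the dispenser; leave alone.

How it is judged:
On the way, in this order (a step that is already met when the one before it is completed fails the run):
1. the fingers press down the paddle of the red sweet's lane (lever beyond 0.2 rad) (((y of red_sweet in the frame of dispenser above 0 m and value of joint lever_left above 0.2 rad and contact force between the fingers and lever_left_c1 above 0.3 N) or (y of red_sweet in the frame of dispenser below 0 m and value of joint lever_right above 0.2 rad and contact force between the fingers and lever_right_c1 above 0.3 N))), for 0.02 s.
2. the red sweet has rolled into the tray (x of red_sweet in the frame of dispenser between 0.085 and 0.18 m and z of red_sweet in the frame of dispenser between 0.02 and 0.045 m), for 0.1 s.
At the end, for the whole second after the job is handed in: The red sweet lies within the tray, both gates are shut again (levers below 0.06 rad) and the yellow sweet still waits in its lane behind its gate (all of step 2 and value of joint each of lever_left, lever_right below 0.06 rad and x of yellow_sweet in the frame of dispenser below 0.045 m and z of yellow_sweet in the frame of dispenser above 0.045 m); the robot touches nothing.
It fails at once if the yellow sweet's paddle is pressed down (lever beyond 0.12 rad) ((y of yellow_sweet in the frame of dispenser above 0 m and value of joint lever_left above 0.12 rad) or (y of yellow_sweet in the frame of dispenser below 0 m and value of joint lever_right above 0.12 rad)).
It fails at once if the robot touches a sweet (contact force between any of the fingers, the arm and red_sweet above 0.3 N or contact force between any of the fingers, the arm and yellow_sweet above 0.3 N).
It fails at once if a sweet is lifted or thrown up (height (world z) of any of red_sweet, yellow_sweet above 0.1 m).
It fails at once if the robot touches a gate instead of working it with the paddle (contact force between any of the fingers, the arm and lever_left_c2 above 0.5 N or contact force between any of the fingers, the arm and lever_left_c3 above 0.5 N or contact force between any of the fingers, the arm and lever_right_c2 above 0.5 N or contact force between any of the fingers, the arm and lever_right_c3 above 0.5 N).
It fails at once if a thing standing round the dispenser (mill, tripod head, tealight holder, barrel) is moved by more than 20 mm or tipped (distance of any of pepper_mill, tripod_head, tealight_holder, biscuit_barrel from where it was at the start of the episode above 0.02 m or angle between any of pepper_mill, tripod_head, tealight_holder, biscuit_barrel's own z axis and vertical above 0.25 rad).
It also fails if it takes over 32 s, if anything falls off the work surface, if the arm or the gripper's body presses on something with over 40 N, if the wrist force passes 120 N, or if a joint passes its speed limit or range.

## Working session

There is one attempt and no reset: what is moved stays moved. The work goes in short steps, Python scripts to look and compute and a tool call to move; the robot and the scene stay as the last step left them, time stands still between calls to the robot, and variables do not carry over. Pictures are saved under pics/ and viewed, about 8 in all and at most 12, crops included, and the job is handed in when it is done.

Besides the shell and the picture viewer there is one more tool, called after "Call:" as name(argument=value, ...) on one line, values as JSON. jog_arm: Moves the arm, as the interface text tells. Its arguments: {"type":"object","properties":{"delta_rot":{"type":"array","items":{"type":"array","items":{"type":"number"}}},"translation":{"type":"array","items":{"type":"array","items":{"type":"number"}}},"gripper":{"type":"array","items":{"type":"number"}}},"required":["delta_rot","translation","gripper"]}

```bash
mkdir -p pics; python3 - <<'E'
from workcell import manip, capture
import cv2, numpy as np
print(manip.sense(), manip.tips_ahead)
for n in ("side","top"):
    c=capture(n); cv2.imwrite(f"pics/{n}0.png",c["pixels"][:,:,::-1])
    print(n,{k:np.round(v,4).tolist() for k,v in c.items() if k!="pixels"})
    print("campos",-np.array(c["R"]).T@np.array(c["t"]))
E
```

```text
{'time': 0.0, 'joint_positions': array([ 1.05929497,  0.31174573,  0.01399331,  1.51308027, -0.00440527,
        1.31922691, -0.02719308]), 'joint_vel': array([ 0.00135703, -0.00156458, -0.00019895,  0.00103123,  0.00028856,
       -0.00030747, -0.0010989 ]), 'joint_efforts': array([ 3.73337689e-04, -3.79912698e+01,  1.46695725e-01, -2.30588365e+01,
        1.23852713e-02,  1.37000601e-02,  3.28377257e-05]), 'tcp_pos': array([ 0.24868338, -0.48977693,  0.24920067]), 'eef_rot': array([-3.05301196e+00, -7.30773615e-01,  1.03055153e-03]), 'force': array([0.16250316, 0.11869268, 0.13026126]), 'moment': array([ 0.03933575, -0.01954002,  0.02340723]), 'width': 0.99868624984595} 0.019
side {'fx': 481.8275, 'fy': 481.8275, 'cx': 315.5256, 'cy': 194.9545, 'dist': [-0.0516, 0.0, 0.0, 0.0, 0.0], 'R': [[0.9888, -0.148, -0.0215], [-0.0936, -0.5003, -0.8608], [0.1166, 0.8531, -0.5085]], 't': [-0.5699, 0.1772, 0.8548]}
campos [ 0.48037096 -0.72493926  0.57497294]
top {'fx': 405.4132, 'fy': 405.4132, 'cx': 316.3079, 'cy': 192.3274, 'dist': [-0.0413, 0.0, 0.0, 0.0, 0.0], 'R': [[-0.019, -0.9996, 0.0222], [-0.9944, 0.0166, -0.104], [0.1036, -0.0241, -0.9943]], 't': [0.0815, 0.5904, 0.8017]}
campos [0.50567173 0.09101539 0.8567551 ]
```

View pics/side0.png

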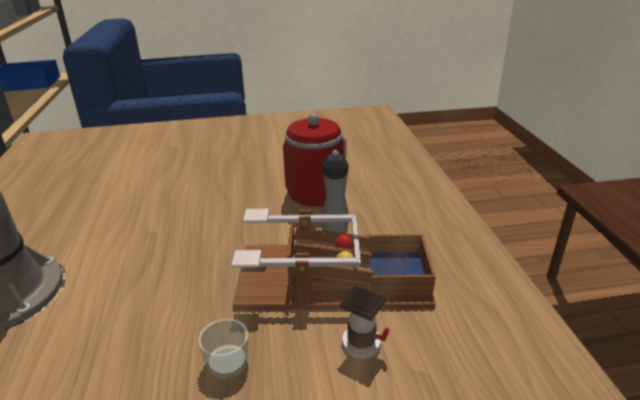

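View pics/top0.png

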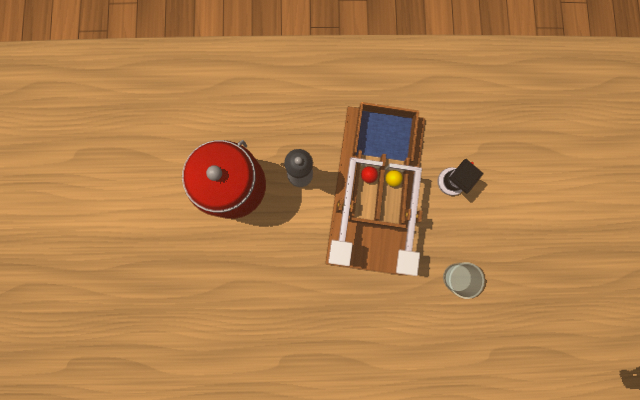

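The top view shows the red sweet in the left lane (370,174), with yellow at (394,179). The left paddle is at about (340,253) and the right at (408,263). The side view agrees, with the left paddle at (257,215) and the right at (246,258). Next I'll fit the dispenser pose.

```bash
cat > h.py <<'E'
import cv2, numpy as np
from workcell import manip, capture
def proj(c,P):
    return cv2.projectPoints(np.float64(P).reshape(-1,3),cv2.Rodrigues(np.array(c["R"]))[0],np.float64(c["t"]),
      np.array([[c["fx"],0,c["cx"]],[0,c["fy"],c["cy"]],[0,0,1]]),np.float64(c["dist"]))[0][:,0]
def blob(img,mask,near,r=22):
    m=np.zeros(mask.shape,np.uint8); cv2.circle(m,near,r,255,-1)
    n,l,s,cc=cv2.connectedComponentsWithStats((mask&(m>0)).astype(np.uint8))
    k=1+np.argmax(s[1:,4]); return cc[k],s[k,4]
E
python3 - <<'E'
from h import *
from scipy.optimize import least_squares
C={n:capture(n) for n in("top","side")}
near={"top":dict(pl=(340,253),pr=(408,263),red=(370,174),yel=(394,179)),"side":dict(pl=(257,215),pr=(246,258))}
L=dict(pl=(-.130,.064,.096),pr=(-.130,-.064,.096),red=(.031,.025,.056),yel=(.031,-.025,.056))
# paddle y unknown: keep as parameter
obs=[]
for n,d in near.items():
    im=C[n]["pixels"].astype(int); r,g,b=im[...,0],im[...,1],im[...,2]
    M=dict(pl=(im.min(2)>190),red=(r>120)&(g<60),yel=(r>120)&(g>110)&(b<70)); M["pr"]=M["pl"]
    for k,p in d.items():
        if k[0]=='p': m=cv2.morphologyEx(M[k].astype(np.uint8),cv2.MORPH_OPEN,np.ones((7,7)))>0 if n=="top" else cv2.morphologyEx(M[k].astype(np.uint8),cv2.MORPH_OPEN,np.ones((9,9)))>0
        else: m=M[k]
        try:c,a=blob(im,m,p)
        except Exception as e: print(n,k,"fail",e); c,a=np.array(p),0
        print(n,k,c.round(1),a); obs.append((n,k,c))
def pts(v,k):
    p=np.array(L[k]); 
    if k[0]=='p': p[1]=np.sign(p[1])*v[3]
    c,s=np.cos(v[2]),np.sin(v[2]); return np.array([v[0]+c*p[0]-s*p[1],v[1]+s*p[0]+c*p[1],p[2]])
f=lambda v:np.concatenate([(proj(C[n],pts(v,k))[0]-c) for n,k,c in obs])
s=least_squares(f,[.5,0,-.1,.064],x_scale=[.01,.01,.1,.01],loss="soft_l1")
print(s.x,f(s.x).reshape(-1,2).round(1).tolist())
v=s.x
for k in L: print(k,pts(v,k).round(4))
q=manip.sense();print(cv2.Rodrigues(q["eef_rot"])[0].round(3))
# heading needed
E
```

```text
top pl [339.9 252.3] 431
top pr [407.5 262.2] 421
top red [368.5 173.9] 195
top yel [393.2 177.6] 202
side pl fail attempt to get argmax of an empty sequence
side pl [257 215] 0
side pr fail attempt to get argmax of an empty sequence
side pr [246 258] 0
[ 0.58977886 -0.05394402 -0.16411772  0.06413818] [[0.1, -0.1], [0.3, -0.1], [0.3, 0.0], [0.2, -0.1], [-1.0, -1.0], [0.3, -0.9]]
pl [0.472  0.0306 0.096 ]
pr [ 0.451 -0.096  0.096]
red [ 0.6244 -0.0343  0.056 ]
yel [ 0.6163 -0.0837  0.056 ]
[[ 0.892  0.453 -0.001]
 [ 0.453 -0.892  0.001]
 [-0.    -0.001 -1.   ]]
```

The fit is good to about 1 px, so the red lane's (left) paddle centre is at world (0.472, 0.031, 0.096) with the dispenser yawed -0.164 rad. I'll aim 8 mm behind that centre with the fingers shut and the tool x along the dispenser's x.

Call:
jog_arm(delta_rot=[[0,0,0],[0,0,0],[0,0,0],[0,0,0],[0,0,0],[0,0,0],[0,0,0],[0,0,0],[0,0,0],[0,0,0],[0,0,0],[0,0,0]], translation=[[18,-15.3,0],[18,-15.3,0],[18,-15.3,0],[18,-15.3,0],[18,-15.3,0],[18,-15.3,0],[18,-15.3,0],[18,-15.3,0],[18,-15.3,0],[18,-15.3,0],[18,-15.3,0],[18,-15.3,0]], gripper=[0,0,0,0,0,0,0,0,0,0,0,0])

```text
time: 1.2
tcp_pos: [0.3586, -0.2277, 0.2502]
eef_rot: [3.055, 0.731, -0.0]
force: [-0.1, 0.7, -0.6]
width: -0.0
```

Call:
jog_arm(delta_rot=[[0,0,0],[0,0,0],[0,0,0],[0,0,0],[0,0,0],[0,0,0],[0,0,0],[0,0,0],[0,0,0],[0,0,0],[0,0,0],[0,0,0]], translation=[[18,-15.3,0],[18,-15.3,0],[18,-15.3,0],[18,-15.3,0],[18,-15.3,0],[18,-15.3,0],[18,-15.3,0],[18,-15.3,0],[18,-15.3,0],[18,-15.3,0],[17,-15.3,0],[14,-15.3,0]], gripper=[0,0,0,0,0,0,0,0,0,0,0,0])

```text
time: 2.2
tcp_pos: [0.4639, 0.0317, 0.2502]
eef_rot: [-3.055, -0.732, -0.0]
force: [0.7, -0.3, -0.4]
width: -0.004
```

Call:
jog_arm(delta_rot=[[0,0,0.06],[0,0,0.06],[0,0,0.06],[0,0,0.06],[0,0,0.06],[0,0,0.06],[0,0,0.06],[0,0,0.06],[0,0,0.06],[0,0,0.06],[0,0,0.034],[0,0,0]], translation=[[0,0,5],[0,0,5],[0,0,5],[0,0,5],[0,0,5],[0,0,5],[0,0,5],[0,0,5],[0,0,5],[0,0,5],[0,0,0],[0,0,0]], gripper=[0,0,0,0,0,0,0,0,0,0,0,0])

```text
time: 3.2
tcp_pos: [0.463, 0.0302, 0.1998]
eef_rot: [3.131, -0.258, -0.002]
force: [-0.7, -0.7, 0.0]
width: 0.001
```

Call:
jog_arm(delta_rot=[[0,0,0],[0,0,0],[0,0,0],[0,0,0],[0,0,0],[0,0,0],[0,0,0],[0,0,0],[0,0,0],[0,0,0]], translation=[[0,0,9],[0,0,9],[0,0,9],[0,0,9],[0,0,9],[0,0,9],[0,0,9],[0,0,7],[0,0,0],[0,0,0]], gripper=[0,0,0,0,0,0,0,0,0,0])

```text
time: 4.03
tcp_pos: [0.4632, 0.0303, 0.1298]
eef_rot: [3.131, -0.257, -0.002]
force: [0.9, 0.4, 0.4]
width: 0.001
```

```bash
python3 - <<'E'
from h import *
a=[cv2.resize(capture("side")["pixels"][150:350,180:450],None,fx=2.2,fy=2.2)]
c=capture("top");a.append(cv2.resize(c["pixels"][90:290,280:450],None,fx=2.2,fy=2.2)[:440])
im=np.hstack([x[:440] for x in a])[...,::-1]
cv2.imwrite("pics/a.png",cv2.resize(im,None,fx=.82,fy=.82)); print(im.shape, manip.sense()["force"])
E
```

```text
(440, 968, 3) [-0.42631041  0.38190462  0.09714642]
```

View pics/a.png

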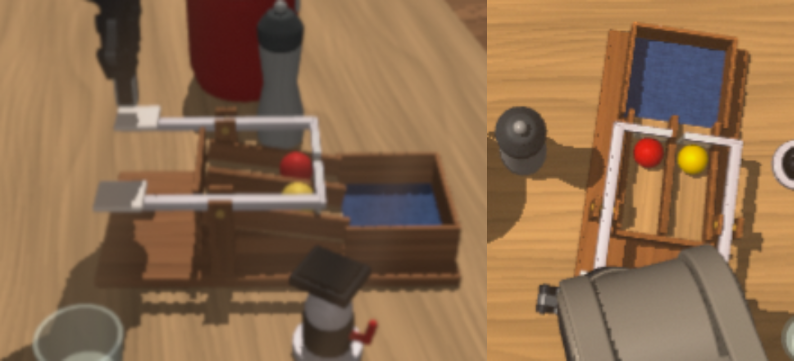

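The left part (side view) shows the shut fingertips at about (122,100), just above the left paddle at (137,117) and slightly behind its centre. The right part (top view) shows both sweets waiting and the mill well clear. I'll shift 4 mm forward and press.

Call:
jog_arm(delta_rot=[[0,0,0],[0,0,0],[0,0,0],[0,0,0],[0,0,0],[0,0,0],[0,0,0],[0,0,0],[0,0,0],[0,0,0],[0,0,0],[0,0,0]], translation=[[4,0,0],[0,0,5],[0,0,5],[0,0,5],[0,0,5],[0,0,5],[0,0,5],[0,0,5],[0,0,5],[0,0,5],[0,0,2],[0,0,0]], gripper=[0,0,0,0,0,0,0,0,0,0,0,0])

```text
time: 5.13
tcp_pos: [0.4682, 0.0296, 0.0833]
eef_rot: [-3.131, 0.258, -0.002]
force: [2.3, -0.6, 4.1]
width: -0.001
```

```bash
python3 - <<'E'
from h import *
a=[cv2.resize(capture("side")["pixels"][150:350,180:450],None,fx=2.2,fy=2.2)]
c=capture("top");a.append(cv2.resize(c["pixels"][90:290,280:450],None,fx=2.2,fy=2.2)[:440])
im=np.hstack([x[:440] for x in a])[...,::-1]
cv2.imwrite("pics/b.png",cv2.resize(im,None,fx=.82,fy=.82)); s=manip.sense();print(s["force"],s["tcp_pos"])
E
```

```text
[ 0.82295593 -0.65507318  4.04232329] [0.4681311  0.02959913 0.08363837]
```

View pics/b.png

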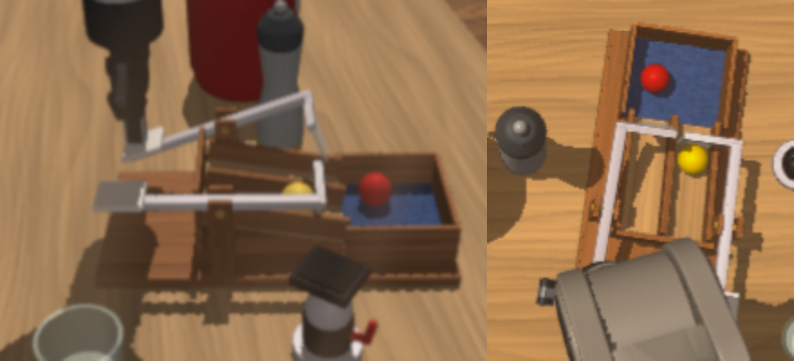

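The left gate is up and the red sweet is in the tray, at (655,78) in the top part. Yellow is still held at (693,160). I'll hold briefly, then lift gently.

Call:
jog_arm(delta_rot=[[0,0,0],[0,0,0],[0,0,0],[0,0,0],[0,0,0],[0,0,0],[0,0,0],[0,0,0],[0,0,0],[0,0,0],[0,0,0],[0,0,0]], translation=[[0,0,0],[0,0,0],[0,0,0],[0,0,0],[0,0,0],[0,0,0],[0,0,-4],[0,0,-5],[0,0,-5],[0,0,-5],[0,0,-5],[0,0,-5]], gripper=[0,0,0,0,0,0,0,0,0,0,0,0])

```text
time: 6.23
tcp_pos: [0.4668, 0.0297, 0.1125]
eef_rot: [3.131, -0.257, -0.002]
force: [-0.1, 0.3, 2.2]
width: 0.004
```

Call:
jog_arm(delta_rot=[[0,0,0],[0,0,0],[0,0,0],[0,0,0],[0,0,0],[0,0,0],[0,0,0],[0,0,0],[0,0,0],[0,0,0],[0,0,0],[0,0,0]], translation=[[0,0,-5],[0,0,-5],[0,0,-8],[0,0,-8],[0,0,-8],[0,0,-8],[0,0,-8],[0,0,-8],[0,0,-8],[0,0,-4],[0,0,0],[0,0,0]], gripper=[0,0,0,0,0,0,0,0,0,0,0,0])

```text
time: 7.23
tcp_pos: [0.4675, 0.0296, 0.1824]
eef_rot: [3.131, -0.258, 0.0]
force: [1.2, -0.2, 0.2]
width: 0.002
```

Call:
jog_arm(delta_rot=[[0,0,0],[0,0,0],[0,0,0],[0,0,0],[0,0,0],[0,0,0],[0,0,0],[0,0,0],[0,0,0],[0,0,0],[0,0,0],[0,0,0]], translation=[[0,0,0],[0,0,0],[0,0,0],[0,0,0],[0,0,0],[0,0,0],[0,0,0],[0,0,0],[0,0,0],[0,0,0],[0,0,0],[0,0,0]], gripper=[0,0,0,0,0,0,0,0,0,0,0,0])

```text
time: 8.23
tcp_pos: [0.4675, 0.0297, 0.1823]
eef_rot: [3.131, -0.258, 0.0]
force: [0.3, -0.9, -0.4]
width: -0.002
```

```bash
python3 - <<'E'
from h import *
a=[cv2.resize(capture("side")["pixels"][150:350,180:450],None,fx=2.2,fy=2.2)]
c=capture("top");a.append(cv2.resize(c["pixels"][90:290,280:450],None,fx=2.2,fy=2.2)[:440])
im=np.hstack([x[:440] for x in a])[...,::-1]
cv2.imwrite("pics/c.png",cv2.resize(im,None,fx=.82,fy=.82)); s=manip.sense();print(s["force"],s["tcp_pos"])
# red sweet position on the plane z=0.029, in dispenser frame
p=c["pixels"].astype(int); m=(p[...,0]>120)&(p[...,1]<60)
z,a_=blob(p,m,(374,132),40)
from scipy.optimize import fsolve
w=fsolve(lambda q:proj(c,[q[0],q[1],.029])[0]-z,[.7,-.07]); d=w-[.58978,-.05394]; cs,sn=np.cos(-.16412),np.sin(-.16412)
print(z,w,"disp",cs*d[0]+sn*d[1],-sn*d[0]+cs*d[1])
E
```

```text
[-0.14348466  0.54376714  0.30644322] [0.46742899 0.02970279 0.18229367]
[374.42134831 116.26966292] [ 0.75087906 -0.05452056] disp 0.15902915252898883 0.02574828619409856
```

View pics/c.png

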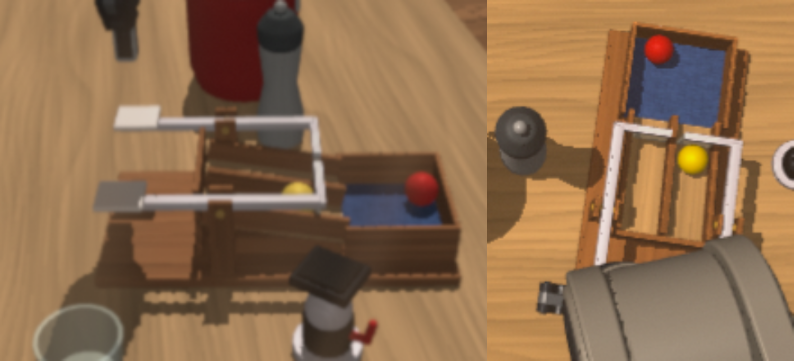

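The red sweet lies in the tray at dispenser x 0.159, y 0.026. Both levers are level with their gates shut, yellow is in its lane, and the fingers are well clear, so I'm handing in.

```bash
python3 -c "
from workcell import manip
print(manip.finish_job())"
```

```text
the job is handed in; nothing more can be done
None
```

The red sweet was in the left lane. I pressed the left paddle with the shut fingertips, which lifted the gate, and the sweet rolled into the tray. I then raised the fingers to let the gate drop and handed the job in at about 8.3 s. The hand-in reported no verdict.

**Last checks, just before handing in:**
- **Red sweet:** it lies in the tray at dispenser x ≈ 159 mm, y ≈ 26 mm, taking its height as the 29 mm given for a served sweet.
- **Gates:** both look shut and both levers level. I judged this from the pictures, as the lever angles are not reported.
- **Yellow sweet:** it is still waiting behind its own gate, and its paddle was not pressed.
- **Robot:** the fingertips are about 67 mm above the paddle, and the force reads about zero, within noise. The force was about 4 N while pressing.
- **Things round the dispenser:** the mill, tripod head, tealight holder and barrel showed no visible shift, though only parts of some were in the last pictures.

No check failed or disagreed. The automatic paddle detection in the side view did find nothing, so I used paddle positions read by eye there. They agreed with the fit to within about 1.5 px.

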